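Return calibration plates to the narrowing slots of their magazine

ROBOT

A 6-joint arm with a two-finger parallel gripper is mounted at the origin on a cart in front of the work surface, level with it; the furniture and walls round the work are solid. World frame = base frame: x ahead of the robot, y to its left, z up, the work surface at z = 0. Lengths are in m, angles in rad, forces in N, time in s.
With the tool pointing down it reaches from about 0.375 to 0.975 m from the base axis. Payload 3.8 kg.
Tool frame: the origin (TCP) lies on the centre line of the jaws, within the pads' length; the fingertips stand 22 mm ahead of it and the grasp point (between the pads) lies 3 mm ahead of it (r.tip_reach is the distance from the TCP to the fingertips, in m); z points along the fingers, y is the direction in which the jaws open and shut (so a half turn about z gives the same grasp; the last joint's range is limited). The gripper opens to 85 mm and grips with 20 to 120 N. Pads are 22 mm wide; open, the fingers measure 114 mm over their backs; the gripper's body (76 mm by 85 mm) begins 54 mm behind the grasp point. The pads swing forward as they close: fully open they stand 13 mm farther back than shut.
Start: joints at [-1.19, 0.264, 1.604, -0, 1.274, -0.037], TCP at [0.274, -0.617, 0.253] pointing down, gripper open.
Joint ranges: [-2.63, 2.63], [-0.94, 2.18], [0.31, 2.57], [-1.31, 4.45], [0, 2.66], [-2.55, 2.55]. Speed limits (rad/s): [2.57, 2.57, 3.14, 3.14, 3.14, 3.14].

INTERFACE

Orientations are given as [roll, pitch, yaw] about the fixed x, y, z axes, in that order (R = Rz(yaw) Ry(pitch) Rx(roll)).
In Python, from plant import status, viewer, r gives the robot as it stands. The module is installed in compiled form; this text tells all that it offers.
- The arm moves only by the tool jog_arm, never from a script. Its argument "motion" is a list of rows, each a list of 7 numbers: the opening in per cent of the stroke, from 0 (shut) to 100 (fully open), then the shift along the tool's x, y, z in cm, then the turn, a rotation vector about the tool's x, y, z in rad. In form: [[claw, x, y, z, wx, wy, wz], ...]. A call has 1 to 10 rows; each row is the pose to reach, as a shift and turn from the pose commanded when the call began, along the tool's axes at that moment; what a row does not reach only later rows make up. A row lasts 1/8 s, in which the tool goes at most 62.5 mm and 10.7 degrees, less where a joint would pass 70% of its speed; a pose out of reach is approached as far as the arm can. A call with a gripper value outside its range is refused whole. The fingers move at their own pace and stop on an object; "grip_force" is the grip in N (left out, the last holds). Time passes only in rows, so rows that repeat a pose let the fingers close. It gives the time, the measured TCP pose, the force and the opening at its end, in the units of the state.
- status.get_state(): the state, without advancing time (a new reading comes with each control period).
- viewer.grab_frame(name): name is "side" or "top" or "wrist"; returns a dict with "pixels" (420x560x3 uint8, red, green, blue), "range_z" (420x560 float32, m along the optical axis (not along the pixel's ray), 0 where there is no reading), "fx", "fy", "cx", "cy" (pixels), "view" (4x4, takes a point from world to camera coordinates). Camera axes: x right, y down, z forward; pixel columns grow to the right and rows downward; lengths in m; the calibration is good to about 2 mm. A picture is of the moment at which its call begins.
- r.close_job(): hands the job in, once; it reports no verdict.
The state is a dict: "t": time; "joints": joint angles; "joint_velocities": joint speeds; "joint_efforts": joint torques, N m; "tcp_pos": TCP position; "tcp_rot": TCP orientation; "contact_force": force on the tool from outside, world axes, zero at the start; "ft_torque": the same for the moment, N m; "opening": opening from 0.0 (shut) to 1.0 (fully open).
Only numpy, scipy, OpenCV 4.12 (cv2) and the standard library are available. Lean on these libraries where they do the work, as an engineer would, in place of code of your own. Each camera call takes 0.05 s, during which the arm holds its last target.

TASK

Put the two loose calibration plates back into the slots of their own thickness in the magazine, first the thick blue one, then the thin orange one: feed each upright past the sprung cheek and press it down until you feel it stop on the step below, holding it down there for a moment with about 10 N and never forcing it (25 N would crack it). Leave both plates standing fully home, let go, and leave the other things as they are.

Things in the scene. Friction and masses are not known exactly. Their poses are not given: they have to be found in the camera images.
- plate_thick_center (a point): acrylic calibration plate, a flat upright slab 16 mm thick (its own y), 50 mm wide (its x), 90 mm high (its z), blue, about 95 g, corners rounded 1.5 mm, white ring on each face. It stands free on its 50 mm edge on the bench. This point is its centre, 45 mm over its foot.
- plate_thin_center (a point): acrylic calibration plate, a flat upright slab 10 mm thick (its own y), 50 mm wide (its x), 90 mm high (its z), orange, about 60 g, corners rounded 1.5 mm, white ring on each face. It stands free on its 50 mm edge on the bench. This point is its centre, 45 mm over its foot.
- magazine: white plate magazine, fixed to the bench, 82 mm (x) by 206 mm (y) by 60 mm high; origin under its centre. Three slots in a row along its y, 58 mm apart: thick at +58 mm (blue mark), middle at 0 (a grey plate already stands in it, top about 111 mm over the bench), thin at -58 mm (orange mark). A plate goes in with its thickness along the magazine's y; either face may look to +y.
- slot_thick (a point): centre of the blue-marked slot's mouth, 60 mm over the bench; axes as the magazine's. Funnel 6 mm wider all round; 11 mm down a throat 17.5 mm (y) by 54 mm (x). A sprung barrel-nosed cheek stands 3 mm into it from -y, nose 23 mm below the top: it drags on the plate (about 6 N at the nose, then 3 N), so a plate let go early does not fall home. Below, two bars narrow the slot to 11.5 mm: the step.
- slot_thin (a point): centre of the orange-marked slot's mouth, built as the blue one: throat 11.5 mm (y) by 54 mm (x), bars narrow it to 5.5 mm. In both slots the step that stops the plate was set by hand, at a height that differs each time and from slot to slot: its top lies 31 to 47 mm below the magazine's top and must be felt. A rubber cushion on the step gives 1.5 mm under about 5 N, then it is hard.
- gauge_thick: dark steel gauge insert in the bottom of the blue-marked slot, fixed in the magazine; it carries the step. Origin on its underside, on the slot's centre, 7.5 mm over the bench (always: this does not tell the step's height).
- gauge_thin: the same insert in the bottom of the orange-marked slot, carrying that slot's step. Origin 7.5 mm over the bench, on the slot's centre.
- sample_cup: small clear sample cup, 43 mm across, 40 mm high, standing loose on the bench; origin under its centre. To be left alone.
- reagent_glu: white reagent bottle with red cap, 42 mm across, 88 mm high, standing loose; origin under its centre. To be left alone.
There are look-alikes about, which are no part of the job. Of the things shaped like the part that bears plate_thin_center, the orange one is meant. Of the things that look like the part that bears plate_thick_center, the smaller one is meant.

How it is judged:
By the outcome, as a careful person would: the job done as asked, in the order asked, and still so for the second after the job is handed in, with the robot touching nothing.
It also fails if it takes over 67 s, if anything falls off the work surface, if the arm or the gripper's body presses on something with over 40 N, if the wrist force passes 120 N, or if a joint passes its speed limit or range.

## Working session

There is one attempt and no reset: what is moved stays moved. The work goes in short steps, Python scripts to look and compute and a tool call to move; the robot and the scene stay as the last step left them, time stands still between calls to the robot, and variables do not carry over. Pictures are saved under pics/ and viewed, and the job is handed in when it is done.

Besides the shell and the picture viewer there is one more tool, called after "Emit:" as name(argument=value, ...) on one line, values as JSON. jog_arm: Moves the arm, as the interface text tells. Its arguments: {"type":"object","properties":{"motion":{"type":"array"},"grip_force":{"type":"number"}},"required":["motion"]}

```bash
mkdir -p pics; cat > h.py <<'E'
import numpy as np, cv2, pickle
from plant import status, viewer, r
def grab(n,tag):
    f=viewer.grab_frame(n); pickle.dump(f,open(f'{n}_{tag}.pkl','wb'))
    cv2.imwrite(f'pics/{n}_{tag}.png',f['pixels'][:,:,::-1]); return f
def world(f):
    z=f['range_z']; v,u=np.mgrid[:z.shape[0],:z.shape[1]]
    P=np.stack([(u-f['cx'])/f['fx']*z,(v-f['cy'])/f['fy']*z,z,np.ones_like(z)],-1)
    W=P@np.linalg.inv(f['view']).T; W=W[...,:3]; W[z==0]=np.nan; return W
E
python3 - <<'E'
from h import *
s=status.get_state(); print(s)
for n in ['side','top','wrist']:
    f=grab(n,'a'); print(n,f['fx'],f['cx'],f['cy'],np.linalg.inv(f['view']).round(3).tolist())
E
```

```text
{'t': 0.0, 'joints': array([-1.18991090e+00,  2.64777843e-01,  1.60536801e+00,  4.91266118e-05,
        1.27370195e+00, -3.68858170e-02]), 'joint_velocities': array([-0.00093317,  0.00039682,  0.00089333,  0.00039368, -0.00072035,
        0.00100805]), 'joint_efforts': array([-3.05671201e-03, -5.15120816e+01, -3.67309892e+01, -4.23523816e-04,
        1.29730452e-02,  1.04209260e-06]), 'tcp_pos': array([ 0.27363247, -0.61630692,  0.25194857]), 'tcp_rot': array([-3.13934077e+00, -1.30074196e-04,  4.17756659e-01]), 'contact_force': array([-0.58401342, -0.06185586, -1.08943825]), 'ft_torque': array([-0.04052721, -0.06042345, -0.01791783]), 'opening': 0.9986505447462397}
side 507.8154396481011 265.82170009688593 206.88029222260448 [[-0.994, -0.075, 0.084, 0.503], [-0.113, 0.645, -0.756, 0.886], [0.003, -0.761, -0.649, 0.796], [0.0, 0.0, 0.0, 1.0]]
top 532.3742011261687 273.2331531211916 206.1760646210398 [[0.021, -0.983, 0.18, 0.372], [-1.0, -0.019, 0.009, 0.036], [-0.005, -0.18, -0.984, 1.25], [0.0, 0.0, 0.0, 1.0]]
wrist 292.4254408909809 273.7466270240565 210.66558244912247 [[0.406, -0.876, -0.261, 0.34], [-0.914, -0.39, -0.113, -0.587], [-0.003, 0.284, -0.959, 0.372], [0.0, 0.0, 0.0, 1.0]]
```

View pics/side_a.png

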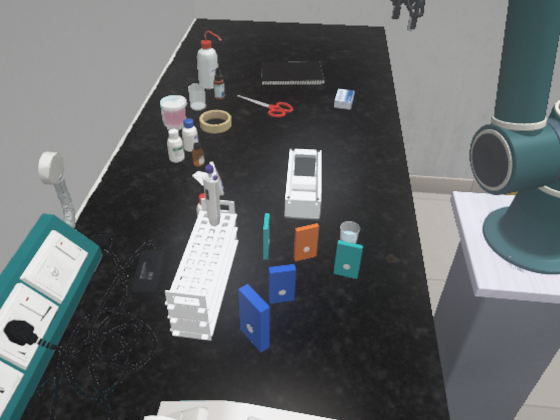

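View pics/top_a.png

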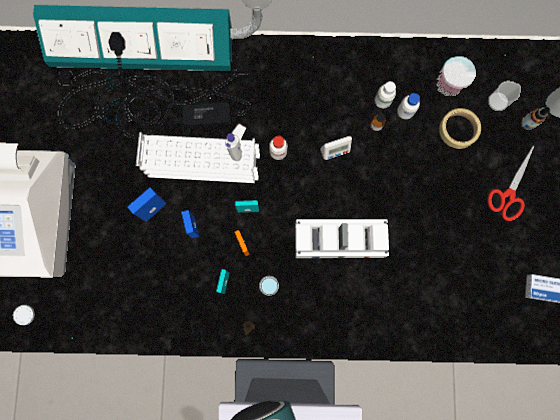

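View pics/wrist_a.png

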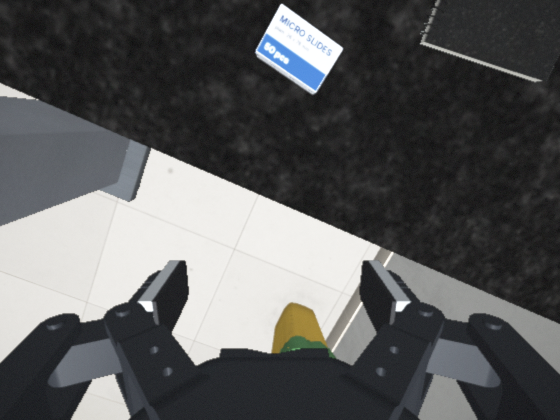

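The side view shows the small blue plate at about (282,284) and a bigger look-alike at (255,318). The orange plate is at (306,242) and the magazine at (304,184). In the top view these are at (190,223), (147,205), (241,243) and (342,239). Image right is −y, so the blue mark at (312,257) is on the +y side.

```bash
python3 - <<'E'
from h import *
def masks(f,W):
    hsv=cv2.cvtColor(f['pixels'],cv2.COLOR_RGB2HSV)
    H,S,V=hsv[...,0],hsv[...,1],hsv[...,2]
    return {'blue':(H>105)&(H<128)&(S>150)&(V>50),'orange':(H>4)&(H<16)&(S>170)&(V>80),'white':(S<50)&(V>90)}
for n in ['top','side']:
    f=pickle.load(open(n+'_a.pkl','rb')); W=world(f); M=masks(f,W)
    for k in ['blue','orange']:
        c,l,st,ce=cv2.connectedComponentsWithStats(M[k].astype(np.uint8))
        for i in range(1,c):
            if st[i,4]<60: continue
            p=W[l==i]; p=p[np.isfinite(p[:,0])]
            zt=np.nanpercentile(p[:,2],97)
            if zt<0.05 or zt>.2: continue
            top=p[p[:,2]>zt-.006]
            (cx,cy),(w,h),a=cv2.minAreaRect((top[:,:2]*1000).astype(np.float32))
            print(n,k,ce[i].round(),st[i,4],'ztop',zt.round(4),'topmean',top.mean(0).round(4),'rect',round(cx,1),round(cy,1),round(w,1),round(h,1),round(a,1),len(top))
    # magazine
    box=(W[...,0]>.3)&(W[...,0]<.5)&(W[...,1]<0.02)&(W[...,1]>-.26)&(W[...,2]>.05)&(W[...,2]<.07)&M['white']
    c,l,st,ce=cv2.connectedComponentsWithStats(box.astype(np.uint8))
    i=1+st[1:,4].argmax(); p=W[l==i]
    print(n,'mag',ce[i],st[i],np.median(p[:,2]),cv2.minAreaRect((p[:,:2]*1000).astype(np.float32)))
E
```

```text
top blue [413.  99.] 111 ztop 0.0924 topmean [ 0.8437 -0.2723  0.0888] rect 842.6 -273.6 24.0 23.3 23.3 72
top blue [146. 204.] 713 ztop 0.1211 topmean [0.586  0.3318 0.1183] rect 586.0 332.1 22.0 64.8 42.8 268
top blue [189. 224.] 313 ztop 0.0942 topmean [0.5448 0.2346 0.0913] rect 545.6 235.2 50.4 16.0 16.3 145
top mag [340.23443709 251.75761589] [297 246  92  11 755] 0.059661487475498154 ((490.9823303222656, -110.51055908203125), (21.71306037902832, 204.4603729248047), 1.209984302520752)
side blue [282. 282.] 862 ztop 0.0913 topmean [0.5444 0.2372 0.0896] rect 545.0 235.8 49.5 18.0 15.3 192
side blue [258. 319.] 1037 ztop 0.1182 topmean [0.5838 0.3356 0.1167] rect 585.2 333.5 22.0 65.6 44.0 366
side mag [316.55639098 179.43107769] [311 149  10  55 399] 0.05932479765798537 ((492.19830322265625, -110.87803649902344), (21.23619842529297, 213.11236572265625), 1.9660876989364624)
```

```bash
python3 - <<'E'
from h import *
f=pickle.load(open('top_a.pkl','rb'));cv2.imwrite('pics/t1.png',cv2.resize(f['pixels'][190:290,130:400,::-1],None,fx=2.9,fy=2.9,interpolation=cv2.INTER_CUBIC))
f=pickle.load(open('side_a.pkl','rb'));cv2.imwrite('pics/s1.png',cv2.resize(f['pixels'][140:360,220:400,::-1],None,fx=2.7,fy=2.7,interpolation=cv2.INTER_CUBIC))
E
```

```text
(no output)
```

View pics/t1.png

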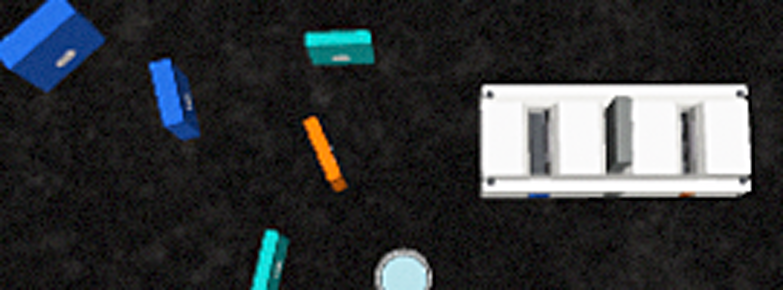

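View pics/s1.png

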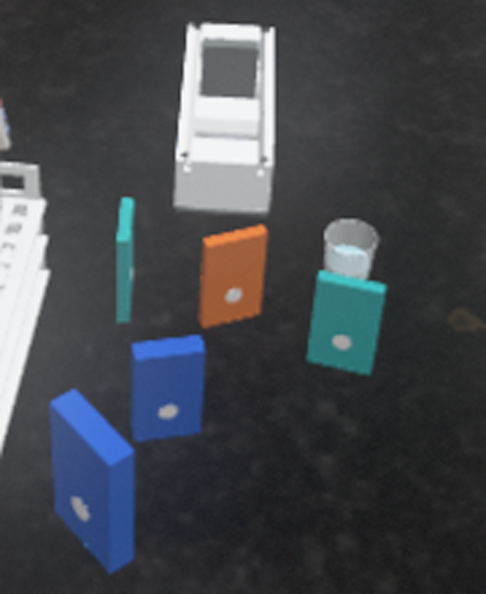

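```bash
python3 - <<'E'
from h import *
for n in ['top','side']:
    f=pickle.load(open(n+'_a.pkl','rb')); W=world(f)
    hsv=cv2.cvtColor(f['pixels'],cv2.COLOR_RGB2HSV);H,S,V=hsv[...,0],hsv[...,1],hsv[...,2]
    def rect(m,name):
        p=W[m]; (c,s,a)=cv2.minAreaRect((p[:,:2]*1000).astype(np.float32)); print(n,name,len(p),np.round(c,1),np.round(s,1),round(a,2),'z',np.median(p[:,2]).round(4),'pc',np.percentile(p[:,2],97).round(4))
    reg=(W[...,0]>.40)&(W[...,0]<.6)&(W[...,1]<0.03)&(W[...,1]>-.26)
    rect(reg&(W[...,2]>.055)&(W[...,2]<.067),'mag')
    rect(reg&(W[...,2]>.085)&(W[...,2]<.13),'grey')
    o=(W[...,0]>.42)&(W[...,0]<.58)&(W[...,1]<0.2)&(W[...,1]>.08)&((H<18)|(H>175))&(S>150)&(V>60)
    rect(o,'orange');rect(o&(W[...,2]>.084),'orangetop')
    # slot edges: region dark within magazine at mid x, per row top view
    if n=='top':
        for v in (235,238,241):
            print(v,[(u,*np.round(W[v,u]*1000).astype(int)) for u in range(296,390,1) if W[v,u,2]<.05 or np.isnan(W[v,u,2])])
E
```

```text
top mag 2475 [ 521.  -109.4] [ 81.8 206.4] 1.21 z 0.0605 pc 0.0649
top grey 176 [ 521.7 -108.8] [50.7 13.8] 3.52 z 0.1109 pc 0.1151
top orange 144 [511.4 120.1] [65.8 13.3] 24.86 z 0.0897 pc 0.0951
top orangetop 95 [504.9 115.5] [49.4  9.7] 24.81 z 0.0917 pc 0.0954
235 [(296, np.int64(527), np.int64(-6), np.int64(48)), (312, np.int64(527), np.int64(-43), np.int64(49)), (313, np.int64(532), np.int64(-47), np.int64(14)), (314, np.int64(532), np.int64(-50), np.int64(11)), (315, np.int64(532), np.int64(-52), np.int64(11)), (316, np.int64(532), np.int64(-54), np.int64(12)), (317, np.int64(532), np.int64(-57), np.int64(13)), (318, np.int64(528), np.int64(-57), np.int64(42)), (319, np.int64(528), np.int64(-59), np.int64(47)), (365, np.int64(535), np.int64(-170), np.int64(6)), (366, np.int64(534), np.int64(-171), np.int64(13)), (367, np.int64(534), np.int64(-173), np.int64(14)), (368, np.int64(530), np.int64(-170), np.int64(44)), (369, np.int64(530), np.int64(-173), np.int64(45)), (388, np.int64(537), np.int64(-225), np.int64(-1)), (389, np.int64(537), np.int64(-227), np.int64(1))]
238 [(296
[... 1048 characters left out ...]
4(-55), np.int64(7)), (317, np.int64(518), np.int64(-57), np.int64(9)), (318, np.int64(516), np.int64(-58), np.int64(26)), (365, np.int64(520), np.int64(-169), np.int64(11)), (366, np.int64(519), np.int64(-170), np.int64(19)), (367, np.int64(520), np.int64(-173), np.int64(15)), (368, np.int64(517), np.int64(-171), np.int64(41)), (369, np.int64(516), np.int64(-172), np.int64(46)), (389, np.int64(522), np.int64(-227), np.int64(3))]
side mag 1175 [ 522.2 -109.2] [ 81.2 214.5] 1.9 z 0.06 pc 0.0635
side grey 260 [ 521.5 -106.5] [50.  18.8] 8.78 z 0.1022 pc 0.113
side orange 677 [504.1 116.8] [51.  14.4] 24.71 z 0.0538 pc 0.0908
side orangetop 113 [503.9 116.1] [50.  12.9] 27.83 z 0.0892 pc 0.0924
```

```bash
cat >> h.py <<'E'
from scipy.spatial.transform import Rotation as Ro
def go(x,y,z,yaw):
    s=status.get_state(); p=s['tcp_pos']; R=Ro.from_euler('xyz',s['tcp_rot']); T=Ro.from_euler('xyz',[np.pi,0,yaw])
    d=R.inv().apply(np.array([x,y,z])-p)*100; w=(R.inv()*T).as_rotvec()
    print('t',s['t'],'shift cm',d.round(3),'rot',w.round(4),'F',s['contact_force'].round(2),'op',round(s['opening'],3),'pos',p.round(4),'rpy',s['tcp_rot'].round(4))
E
python3 -c "
from h import *
go(.545,.235,.20,.28)"
```

```text
t 0.15 shift cm [ 59.343 -66.804   5.347] rot [-0.0018  0.      0.1378] F [-0.48  0.4  -1.1 ] op 0.997 pos [ 0.2737 -0.6164  0.2522] rpy [-3.1398e+00 -1.0000e-04  4.1780e-01]
```

Emit:
jog_arm(motion=[[60, 59.3, -66.8, 0, 0, 0, 0.138], [60, 59.3, -66.8, 0, 0, 0, 0.138], [60, 59.3, -66.8, 0, 0, 0, 0.138], [60, 59.3, -66.8, 0, 0, 0, 0.138], [60, 59.3, -66.8, 0, 0, 0, 0.138], [60, 59.3, -66.8, 0, 0, 0, 0.138], [60, 59.3, -66.8, 0, 0, 0, 0.138], [60, 59.3, -66.8, 0, 0, 0, 0.138], [60, 59.3, -66.8, 0, 0, 0, 0.138], [60, 59.3, -66.8, 0, 0, 0, 0.138]], grip_force=60)

```text
t: 1.4
tcp_pos: [0.4636, -0.0194, 0.2534]
tcp_rot: [3.141, -0.001, 0.28]
contact_force: [1.5, 0.2, 0.9]
opening: 0.601
```

```bash
python3 -c "
from h import *
go(.545,.235,.20,.28)"
```

```text
t 1.4 shift cm [ 14.848 -22.203   5.336] rot [ 0.0004 -0.0006 -0.0002] F [1.52 0.16 0.87] op 0.601 pos [ 0.4636 -0.0194  0.2534] rpy [ 3.1412e+00 -6.0000e-04  2.7980e-01]
```

Emit:
jog_arm(motion=[[60, 14.8, -22.2, 5.0, 0, 0, 0], [60, 14.8, -22.2, 5.0, 0, 0, 0], [60, 14.8, -22.2, 5.0, 0, 0, 0], [60, 14.8, -22.2, 5.0, 0, 0, 0], [60, 14.8, -22.2, 5.0, 0, 0, 0], [60, 14.8, -22.2, 5.0, 0, 0, 0], [60, 14.8, -22.2, 5.0, 0, 0, 0], [60, 14.8, -22.2, 5.0, 0, 0, 0]])

```text
t: 2.4
tcp_pos: [0.5444, 0.2314, 0.2038]
tcp_rot: [3.141, -0.0, 0.278]
contact_force: [0.5, -0.3, -0.0]
opening: 0.6
```

```bash
python3 -c "
from h import *
grab('wrist','b');go(.545,.235,.076,.28)"
```

```text
t 2.45 shift cm [ 0.141 -0.327 12.786] rot [ 0.0002 -0.0006 -0.002 ] F [ 0.6  -0.55  0.43] op 0.601 pos [0.5445 0.2315 0.2039] rpy [ 3.1414e+00 -6.0000e-04  2.7800e-01]
```

View pics/wrist_b.png

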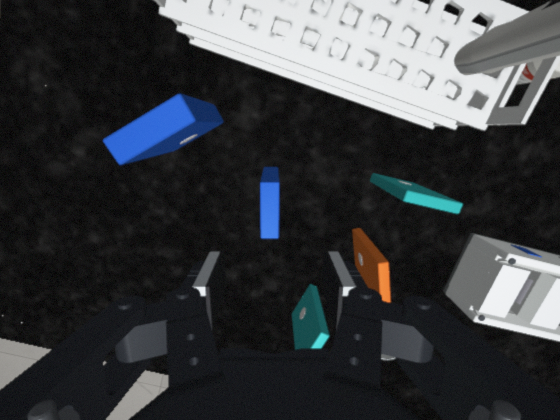

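The wrist view shows the blue plate centred between the jaws at (270,205), and its face is nearly edge-on. I'll measure it from here.

```bash
cat >> h.py <<'E'
def tops(f,col):
    W=world(f); hsv=cv2.cvtColor(f['pixels'],cv2.COLOR_RGB2HSV);H,S,V=hsv[...,0],hsv[...,1],hsv[...,2]
    m={'blue':(H>105)&(H<128)&(S>150)&(V>50),'orange':((H<18)|(H>175))&(S>150)&(V>60),'teal':(H>80)&(H<98)&(S>120)}[col]
    c,l,st,ce=cv2.connectedComponentsWithStats(m.astype(np.uint8))
    for i in range(1,c):
        if st[i,4]<80: continue
        p=W[l==i]; p=p[np.isfinite(p[:,0])]
        if len(p)<40: continue
        zt=np.median(p[p[:,2]>np.percentile(p[:,2],90)-.006][:,2]); t=p[abs(p[:,2]-zt)<.004]
        c,s,a=cv2.minAreaRect((t[:,:2]*1000).astype(np.float32)); print(col,ce[i].round(),'ztop',zt.round(4),'mean',t.mean(0).round(4),'rect',np.round(c,1),np.round(s,1),round(a,1),len(t))
E
python3 - <<'E'
from h import *
f=pickle.load(open('wrist_b.pkl','rb'))
for c in ['blue','orange','teal']: tops(f,c)
E
```

```text
blue [162. 129.] ztop 0.1165 mean [0.5869 0.3326 0.1165] rect [586.3 333.7] [21.3 65.2] 44.3 3000
blue [269. 204.] ztop 0.0896 mean [0.5465 0.2368 0.0896] rect [545.7 236.4] [50.3 15.5] 15.3 1089
orange [372. 265.] ztop 0.0895 mean [0.5117 0.1203 0.0893] rect [509.3 119.1] [42.3 10.3] 25.0 462
teal [417. 194.] ztop 0.0894 mean [0.5906 0.1095 0.0893] rect [590.4 108.2] [10.2 51. ] 2.6 734
teal [310. 322.] ztop 0.0891 mean [0.4342 0.1551 0.0888] rect [431.2 154.5] [10.3 24.6] 81.1 226
```

Emit:
jog_arm(motion=[[60, 0.24, -0.4, 5, 0, 0, 0.004], [60, 0.24, -0.4, 9, 0, 0, 0.004], [60, 0.24, -0.4, 11.5, 0, 0, 0.004], [60, 0.24, -0.4, 12.8, 0, 0, 0.004], [60, 0.24, -0.4, 12.8, 0, 0, 0.004], [60, 0.24, -0.4, 12.8, 0, 0, 0.004]])

```text
t: 3.2
tcp_pos: [0.5468, 0.2376, 0.0768]
tcp_rot: [-3.141, -0.003, 0.275]
contact_force: [0.4, -0.0, -0.4]
opening: 0.6
```

```bash
python3 -c "
from h import *
go(.5457,.236,.076,.274)"
```

```text
t 3.2 shift cm [-0.147  0.12   0.084] rot [-0.0002 -0.0026  0.0015] F [ 0.43 -0.05 -0.42] op 0.6 pos [0.5468 0.2376 0.0768] rpy [-3.1414e+00 -2.6000e-03  2.7550e-01]
```

Emit:
jog_arm(motion=[[60, -0.12, 0.12, 0.05, 0, 0, 0], [60, -0.12, 0.12, 0.05, 0, 0, 0], [0, -0.12, 0.12, 0.05, 0, 0, 0], [0, -0.12, 0.12, 0.05, 0, 0, 0], [0, -0.12, 0.12, 0.05, 0, 0, 0], [0, -0.12, 0.12, 0.05, 0, 0, 0], [0, -0.12, 0.12, 0.05, 0, 0, 0], [0, -0.12, 0.12, 0.05, 0, 0, 0]])

```text
t: 4.2
tcp_pos: [0.545, 0.236, 0.075]
tcp_rot: [-3.141, -0.0, 0.276]
contact_force: [0.9, -0.9, 1.7]
opening: 0.18
```

```bash
python3 -c "
from h import *
go(.5198,-.0514,.20,.021)"
```

```text
t 4.2 shift cm [-10.245  26.967 -12.506] rot [-2.000e-04 -5.000e-04  2.548e-01] F [ 0.88 -0.93  1.74] op 0.18 pos [0.545 0.236 0.075] rpy [-3.1415e+00 -5.0000e-04  2.7580e-01]
```

Emit:
jog_arm(motion=[[0, 0, 0, -4, 0, 0, 0], [0, 0, 0, -9, 0, 0, 0.03], [0, 0, 0, -12.5, 0, 0, 0.03], [0, -2.2, 6, -12.5, 0, 0, 0.1], [0, -4.4, 12, -12.5, 0, 0, 0.18], [0, -6.7, 18, -12.5, 0, 0, 0.22], [0, -9, 23.5, -12.5, 0, 0, 0.255], [0, -10.2, 26.9, -12.5, 0, 0, 0.255], [0, -10.2, 26.9, -12.5, 0, 0, 0.255], [0, -10.2, 26.9, -12.5, 0, 0, 0.255]])

```text
t: 5.45
tcp_pos: [0.5195, -0.0504, 0.1992]
tcp_rot: [-3.141, 0.001, 0.02]
contact_force: [-0.6, 0.5, -1.0]
opening: 0.18
```

```bash
python3 -c "
from h import *
go(.5198,-.0514,.20,.021)
f=grab('wrist','c'); grab('top','c'); tops(f,'blue'); tops(pickle.load(open('top_c.pkl','rb')),'blue')"
```

```text
t 5.45 shift cm [ 0.03   0.102 -0.078] rot [-0.0008  0.001  -0.0009] F [-0.59  0.53 -0.96] op 0.18 pos [ 0.5195 -0.0504  0.1992] rpy [-3.1408e+00  1.0000e-03  2.0100e-02]
blue [274. 278.] ztop 0.2138 mean [ 0.523  -0.0497  0.2138] rect [520.4 -49.6] [50.7 16.1] 0.7 4001
blue [413.  99.] ztop 0.0881 mean [ 0.8436 -0.2718  0.0881] rect [ 842.6 -272.2] [23.2 24.6] 83.6 86
blue [146. 204.] ztop 0.1181 mean [0.5857 0.3319 0.118 ] rect [586.  332.1] [21.6 64.7] 43.2 271
blue [548. 295.] ztop 0.0277 mean [ 0.4044 -0.5788  0.0274] rect [ 405.3 -572.3] [64.9 16.3] 82.0 137
```

View pics/wrist_c.png

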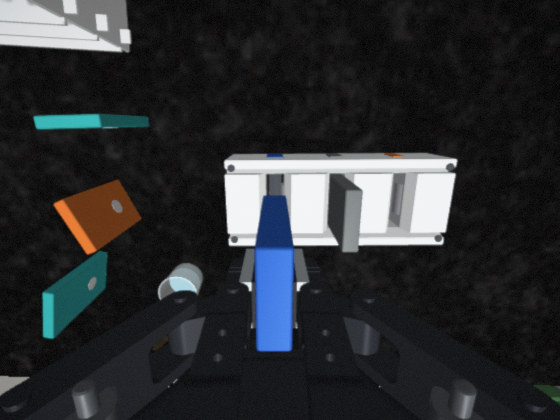

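View pics/top_c.png

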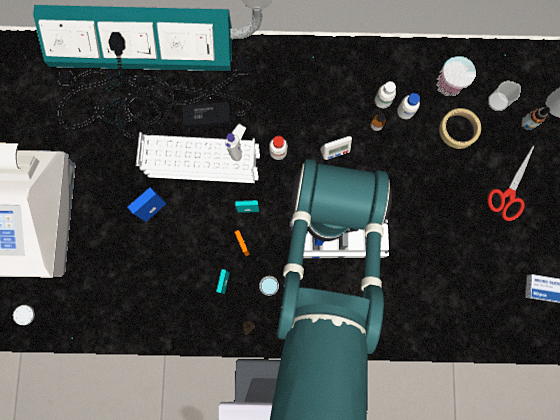

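The plate is held squarely over the thick slot. In the wrist view the blue mark is at (274,156) and the plate at (274,278). Next I'll measure the magazine from this same view, so plate and slot share one calibration.

```bash
python3 - <<'E'
from h import *
f=pickle.load(open('wrist_c.pkl','rb'));W=world(f)
hsv=cv2.cvtColor(f['pixels'],cv2.COLOR_RGB2HSV);S,V=hsv[...,1],hsv[...,2]
m=(W[...,2]>.055)&(W[...,2]<.065)&(S<60)&(V>90)&(W[...,0]>.45)&(W[...,0]<.58)&(W[...,1]<.02)&(W[...,1]>-.24)
p=W[m];print(len(p),cv2.minAreaRect((p[:,:2]*1000).astype(np.float32)))
# along y edges of slots on rows
for v in (178,185,192):
    row=[(u,*(W[v,u]*1000).round(0).astype(int)) for u in range(255,420) if m[v,u]!=m[v,u-1]]
    print(v,[tuple(map(int,q)) for q in row])
e=cv2.resize(f['pixels'][140:260,210:470,::-1],None,fx=3,fy=3,interpolation=cv2.INTER_CUBIC);cv2.imwrite('pics/wc.png',e)
E
```

```text
12864 ((522.095703125, -108.49942779541016), (82.14600372314453, 206.63294982910156), 1.5155993700027466)
178 [(262, 543, -38, 53), (288, 544, -62, 56), (326, 545, -97, 55), (350, 546, -118, 56), (392, 545, -159, 50), (411, 547, -174, 55), (412, 546, -176, 54), (413, 547, -176, 56)]
185 [(261, 537, -38, 55), (288, 538, -62, 55), (326, 538, -97, 54), (357, 540, -124, 60), (391, 539, -158, 52), (412, 540, -176, 56)]
192 [(261, 530, -38, 55), (288, 531, -63, 56), (326, 532, -98, 54), (363, 534, -130, 60), (390, 533, -157, 54), (410, 534, -175, 56)]
```

View pics/wc.png

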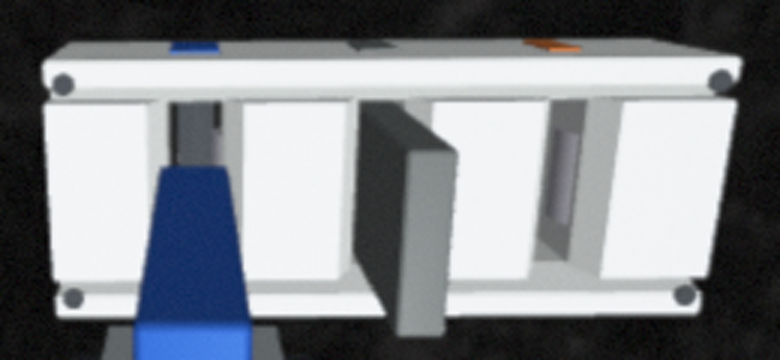

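Emit:
jog_arm(motion=[[0, 0.03, 0.09, 2, 0, 0, 0], [0, 0.03, 0.09, 4.5, 0, 0, 0], [0, 0.03, 0.09, 5.5, 0, 0, 0], [0, 0.03, 0.09, 5.9, 0, 0, 0], [0, 0.03, 0.09, 5.9, 0, 0, 0], [0, 0.03, 0.09, 5.9, 0, 0, 0]])

```text
t: 6.3
tcp_pos: [0.521, -0.0516, 0.1418]
tcp_rot: [3.141, -0.002, 0.021]
contact_force: [-0.2, -0.3, -1.1]
opening: 0.18
```

```bash
python3 -c "
from h import *
go(.5198,-.0513,.117,.022)"
```

```text
t 6.3 shift cm [-0.122 -0.038  2.477] rot [ 0.0003 -0.0017 -0.001 ] F [-0.23 -0.31 -1.12] op 0.18 pos [ 0.521  -0.0516  0.1418] rpy [ 3.1413e+00 -1.7000e-03  2.1000e-02]
```

Emit:
jog_arm(motion=[[0, -0.1, -0.03, 0.4, 0, 0, 0], [0, -0.1, -0.03, 0.8, 0, 0, 0], [0, -0.1, -0.03, 1.2, 0, 0, 0], [0, -0.1, -0.03, 1.6, 0, 0, 0], [0, -0.1, -0.03, 2.0, 0, 0, 0], [0, -0.1, -0.03, 2.4, 0, 0, 0], [0, -0.1, -0.03, 2.4, 0, 0, 0]])

```text
t: 7.18
tcp_pos: [0.5194, -0.0507, 0.1166]
tcp_rot: [-3.14, -0.001, 0.02]
contact_force: [1.2, 4.1, -0.8]
opening: 0.182
```

```bash
python3 -c "
from h import *
go(.5198,-.0513,.112,.022);grab('wrist','d')"
```

```text
t 7.175 shift cm [0.034 0.063 0.462] rot [-0.0012 -0.0005 -0.0016] F [ 1.21  4.05 -0.81] op 0.182 pos [ 0.5194 -0.0507  0.1166] rpy [-3.1403e+00 -5.0000e-04  2.0400e-02]
```

View pics/wrist_d.png

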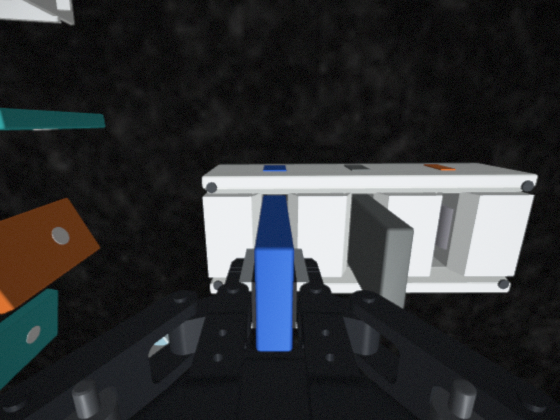

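The plate is in the throat. A 4 N side force shows it rubbing the −y wall, so I'll ease it 0.4 mm toward +y and carry on down.

Emit:
jog_arm(motion=[[0, 0.02, -0.04, 0.1, 0, 0, 0], [0, 0.02, -0.04, 0.2, 0, 0, 0], [0, 0.02, -0.04, 0.3, 0, 0, 0], [0, 0.02, -0.04, 0.4, 0, 0, 0], [0, 0.02, -0.04, 0.5, 0, 0, 0]])

```text
t: 7.85
tcp_pos: [0.5193, -0.0508, 0.1116]
tcp_rot: [-3.141, 0.0, 0.021]
contact_force: [0.6, 4.7, 1.9]
opening: 0.178
```

Emit:
jog_arm(motion=[[0, 0, 0, 0.1, 0, 0, 0], [0, 0, 0, 0.2, 0, 0, 0], [0, 0, 0, 0.3, 0, 0, 0]])

```text
t: 8.22
tcp_pos: [0.5191, -0.0509, 0.1085]
tcp_rot: [-3.141, 0.001, 0.021]
contact_force: [0.7, 3.8, -0.0]
opening: 0.179
```

Emit:
jog_arm(motion=[[0, 0, 0, 0.1, 0, 0, 0], [0, 0, 0, 0.2, 0, 0, 0], [0, 0, 0, 0.3, 0, 0, 0]])

```text
t: 8.6
tcp_pos: [0.5194, -0.0509, 0.1057]
tcp_rot: [-3.142, 0.0, 0.021]
contact_force: [0.3, 5.2, 0.5]
opening: 0.181
```

Emit:
jog_arm(motion=[[0, 0, 0, 0.1, 0, 0, 0], [0, 0, 0, 0.15, 0, 0, 0]])

```text
t: 8.85
tcp_pos: [0.5194, -0.051, 0.1042]
tcp_rot: [3.142, -0.0, 0.021]
contact_force: [-0.0, 5.4, 0.8]
opening: 0.182
```

Emit:
jog_arm(motion=[[0, 0, 0, 0.1, 0, 0, 0], [0, 0, 0, 0.15, 0, 0, 0]])

```text
t: 9.1
tcp_pos: [0.5195, -0.0509, 0.1028]
tcp_rot: [3.142, -0.0, 0.021]
contact_force: [-0.1, 4.6, 1.2]
opening: 0.179
```

Emit:
jog_arm(motion=[[0, 0, 0, 0.1, 0, 0, 0], [0, 0, 0, 0.15, 0, 0, 0]])

```text
t: 9.35
tcp_pos: [0.5194, -0.0509, 0.1012]
tcp_rot: [3.142, -0.0, 0.021]
contact_force: [0.3, 5.0, 0.0]
opening: 0.18
```

Emit:
jog_arm(motion=[[0, 0, 0, 0.1, 0, 0, 0], [0, 0, 0, 0.1, 0, 0, 0]])

```text
t: 9.6
tcp_pos: [0.5194, -0.0509, 0.1001]
tcp_rot: [-3.142, 0.0, 0.021]
contact_force: [0.3, 5.0, 0.2]
opening: 0.181
```

Emit:
jog_arm(motion=[[0, 0, 0, 0.1, 0, 0, 0], [0, 0, 0, 0.1, 0, 0, 0]])

```text
t: 9.85
tcp_pos: [0.5194, -0.0509, 0.0993]
tcp_rot: [-3.142, -0.0, 0.021]
contact_force: [0.1, 4.6, 0.9]
opening: 0.181
```

Emit:
jog_arm(motion=[[0, 0, 0, 0.1, 0, 0, 0], [0, 0, 0, 0.1, 0, 0, 0]])

```text
t: 10.1
tcp_pos: [0.5195, -0.051, 0.0986]
tcp_rot: [3.142, -0.0, 0.021]
contact_force: [-0.9, 5.0, 2.7]
opening: 0.178
```

Emit:
jog_arm(motion=[[0, 0, 0, 0.1, 0, 0, 0], [0, 0, 0, 0.1, 0, 0, 0]])

```text
t: 10.35
tcp_pos: [0.5195, -0.0509, 0.0982]
tcp_rot: [3.142, -0.0, 0.021]
contact_force: [-1.9, 5.3, 6.3]
opening: 0.172
```

Contact: the force is rising and downward travel is slowing. I'll press in smaller steps now.

Emit:
jog_arm(motion=[[0, 0, 0, 0.05, 0, 0, 0], [0, 0, 0, 0.05, 0, 0, 0]])

```text
t: 10.6
tcp_pos: [0.5196, -0.051, 0.0981]
tcp_rot: [3.142, -0.0, 0.021]
contact_force: [-3.3, 5.4, 9.5]
opening: 0.178
```

Emit:
jog_arm(motion=[[0, 0, 0, 0.04, 0, 0, 0], [0, 0, 0, 0.04, 0, 0, 0]])

```text
t: 10.85
tcp_pos: [0.5197, -0.051, 0.0981]
tcp_rot: [3.142, -0.0, 0.021]
contact_force: [-4.5, 5.3, 12.0]
opening: 0.183
```

Emit:
jog_arm(motion=[[0, 0, 0, 0, 0, 0, 0], [0, 0, 0, 0, 0, 0, 0], [0, 0, 0, 0, 0, 0, 0], [0, 0, 0, 0, 0, 0, 0], [0, 0, 0, 0, 0, 0, 0], [0, 0, 0, 0, 0, 0, 0]])

```text
t: 11.6
tcp_pos: [0.5197, -0.051, 0.0981]
tcp_rot: [3.142, -0.0, 0.021]
contact_force: [-3.8, 6.1, 10.8]
opening: 0.178
```

Emit:
jog_arm(motion=[[40, 0, 0, 0, 0, 0, 0], [40, 0, 0, 0, 0, 0, 0], [40, 0, 0, 0, 0, 0, 0], [40, 0, 0, 0, 0, 0, 0]])

```text
t: 12.1
tcp_pos: [0.5192, -0.0512, 0.0961]
tcp_rot: [3.141, 0.0, 0.021]
contact_force: [0.2, -0.5, -0.2]
opening: 0.4
```

Emit:
jog_arm(motion=[[40, 0, 0, -2, 0, 0, 0], [40, 0, 0, -6, 0, 0, 0], [40, 0, 0, -11, 0, 0, 0], [40, 0, 0, -12, 0, 0, 0], [40, 0, 0, -12, 0, 0, 0]])

```text
t: 12.72
tcp_pos: [0.5198, -0.0511, 0.2169]
tcp_rot: [3.141, -0.002, 0.021]
contact_force: [0.0, 0.6, -0.5]
opening: 0.402
```

```bash
python3 -c "
from h import *
f=grab('wrist','e');tops(f,'blue');go(.5049,.1158,.2,.434)"
```

```text
blue [273. 210.] ztop 0.1133 mean [ 0.5213 -0.0498  0.1133] rect [520.3 -50. ] [49.9 14.9] 1.0 1110
t 12.775 shift cm [ -1.043 -16.699   1.546] rot [-3.000e-04  1.200e-03 -4.132e-01] F [ 0.77 -0.55 -0.92] op 0.402 pos [ 0.5188 -0.0509  0.2154] rpy [-3.1415e+00  1.2000e-03  2.0800e-02]
```

View pics/wrist_e.png

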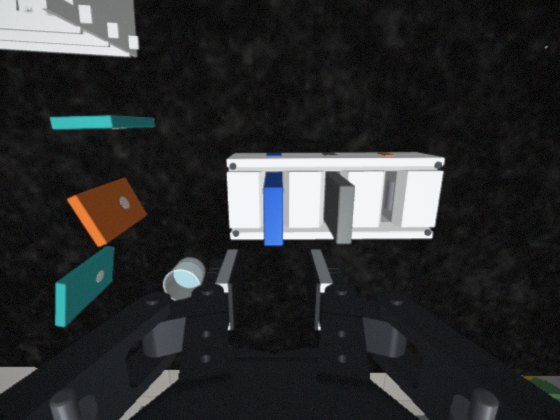

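The blue plate stands in its slot with its top at 113 mm. That puts the foot 36.7 mm below the magazine top, which matches where I felt it stop. Next is the orange plate.

Emit:
jog_arm(motion=[[45, -1.04, -6, 1.5, 0, 0, -0.15], [45, -1.04, -12, 1.5, 0, 0, -0.3], [45, -1.04, -16.7, 1.5, 0, 0, -0.413], [45, -1.04, -16.7, 1.5, 0, 0, -0.413], [45, -1.04, -16.7, 1.5, 0, 0, -0.413], [45, -1.04, -16.7, 1.5, 0, 0, -0.413]])

```text
t: 13.52
tcp_pos: [0.5051, 0.1146, 0.2004]
tcp_rot: [-3.141, 0.002, 0.432]
contact_force: [0.4, -0.2, 0.1]
opening: 0.452
```

```bash
python3 -c "
from h import *
f=grab('wrist','f');tops(f,'orange');tops(f,'teal');go(.5049,.1158,.076,.434)"
```

```text
orange [462.  14.] ztop 0.0413 mean [0.7149 0.0405 0.0415] rect [715.5  37.6] [ 3.7 21. ] 5.8 86
orange [273. 206.] ztop 0.0895 mean [0.5062 0.1171 0.0895] rect [505.2 116.9] [49.8  9.7] 25.0 695
teal [326. 121.] ztop 0.0894 mean [0.5901 0.1087 0.0894] rect [590.2 108.1] [10.  50.1] 2.8 909
teal [200. 263.] ztop 0.0897 mean [0.4209 0.157  0.0895] rect [418.7 156.7] [10.  49.6] 79.1 495
t 13.575 shift cm [ 0.029 -0.129 12.474] rot [-0.      0.0012 -0.0022] F [ 0.41 -0.75 -0.86] op 0.45 pos [0.5053 0.1146 0.2007] rpy [-3.1416e+00  1.2000e-03  4.3180e-01]
```

View pics/wrist_f.png

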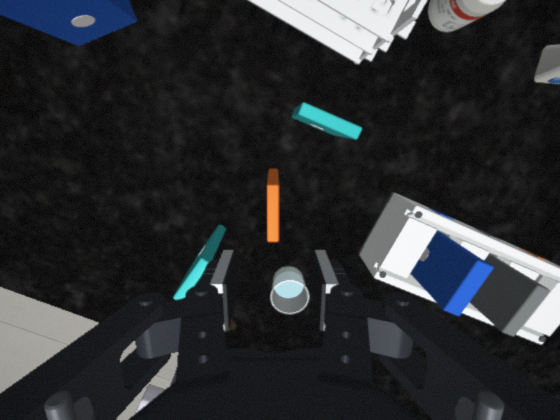

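Emit:
jog_arm(motion=[[45, 0.03, -0.15, 5, 0, 0, -0.002], [45, 0.03, -0.15, 9, 0, 0, -0.002], [45, 0.03, -0.15, 11.5, 0, 0, -0.002], [45, 0.03, -0.15, 12.5, 0, 0, -0.002], [45, 0.03, -0.15, 12.5, 0, 0, -0.002], [45, 0.03, -0.15, 12.5, 0, 0, -0.002], [45, 0.03, -0.15, 12.5, 0, 0, -0.002]])

```text
t: 14.45
tcp_pos: [0.5063, 0.1175, 0.0778]
tcp_rot: [3.141, -0.003, 0.436]
contact_force: [-0.3, 0.0, -0.5]
opening: 0.449
```

```bash
python3 -c "
from h import *
go(.5047,.1161,.076,.435)"
```

```text
t 14.45 shift cm [-0.206  0.054  0.182] rot [ 0.0007 -0.0026  0.0007] F [-0.28  0.01 -0.5 ] op 0.449 pos [0.5063 0.1175 0.0778] rpy [ 3.1409e+00 -2.6000e-03  4.3570e-01]
```

Emit:
jog_arm(motion=[[45, -0.15, 0.06, 0.15, 0, 0, 0], [45, -0.15, 0.06, 0.15, 0, 0, 0], [0, -0.15, 0.06, 0.15, 0, 0, 0], [0, -0.15, 0.06, 0.15, 0, 0, 0], [0, -0.15, 0.06, 0.15, 0, 0, 0], [0, -0.15, 0.06, 0.15, 0, 0, 0], [0, -0.15, 0.06, 0.15, 0, 0, 0], [0, -0.15, 0.06, 0.15, 0, 0, 0]])

```text
t: 15.45
tcp_pos: [0.5041, 0.1162, 0.075]
tcp_rot: [-3.142, -0.0, 0.436]
contact_force: [0.5, 1.3, 1.3]
opening: 0.111
```

```bash
python3 -c "
from h import *
go(.5222,-.1672,.22,.022)"
```

```text
t 15.45 shift cm [-10.324  26.452 -14.507] rot [-1.000e-04 -2.000e-04  4.139e-01] F [0.49 1.32 1.28] op 0.111 pos [0.5041 0.1162 0.075 ] rpy [-3.1416e+00 -2.0000e-04  4.3590e-01]
```

Emit:
jog_arm(motion=[[0, 0, 0, -4, 0, 0, 0], [0, 0, 0, -9, 0, 0, 0.03], [0, 0, 0, -14.5, 0, 0, 0.08], [0, -2.2, 5.7, -14.5, 0, 0, 0.2], [0, -4.4, 11.5, -14.5, 0, 0, 0.32], [0, -6.7, 17.5, -14.5, 0, 0, 0.4], [0, -9, 23, -14.5, 0, 0, 0.414], [0, -10.3, 26.4, -14.5, 0, 0, 0.414], [0, -10.3, 26.4, -14.5, 0, 0, 0.414], [0, -10.3, 26.4, -14.5, 0, 0, 0.414]])

```text
t: 16.7
tcp_pos: [0.5217, -0.1663, 0.2193]
tcp_rot: [-3.141, 0.001, 0.021]
contact_force: [-0.4, 0.8, -0.5]
opening: 0.108
```

Emit:
jog_arm(motion=[[0, 0, 0, 0.1, 0, 0, 0], [0, 0, 0, 0.1, 0, 0, 0]])

```text
t: 16.95
tcp_pos: [0.522, -0.1655, 0.2187]
tcp_rot: [-3.141, 0.0, 0.023]
contact_force: [0.7, 0.3, 0.2]
opening: 0.108
```

```bash
python3 - <<'E'
from h import *
go(.5222,-.1672,.14,.022)
f=grab('wrist','g');tops(f,'orange');W=world(f)
hsv=cv2.cvtColor(f['pixels'],cv2.COLOR_RGB2HSV);S,V=hsv[...,1],hsv[...,2]
m=(W[...,2]>.055)&(W[...,2]<.065)&(S<60)&(V>90)&(W[...,0]>.45)&(W[...,0]<.58)&(W[...,1]<.02)&(W[...,1]>-.24)
p=W[m];print(len(p),cv2.minAreaRect((p[:,:2]*1000).astype(np.float32)))
E
```

```text
t 16.95 shift cm [0.013 0.17  7.872] rot [-0.0002  0.0003  0.0015] F [0.74 0.26 0.2 ] op 0.108 pos [ 0.522  -0.1655  0.2187] rpy [-3.1414e+00  3.0000e-04  2.3500e-02]
orange [555. 108.] ztop 0.0069 mean [ 0.6172 -0.4646  0.0066] rect [ 617.9 -465.7] [44.4 11.5] 16.4 320
orange [274. 278.] ztop 0.2333 mean [ 0.5258 -0.1647  0.2332] rect [ 523.2 -164.8] [50.3 10.4] 1.1 2424
10070 ((521.9033203125, -108.06535339355469), (82.22096252441406, 206.820556640625), 1.5293084383010864)
```

View pics/wrist_g.png

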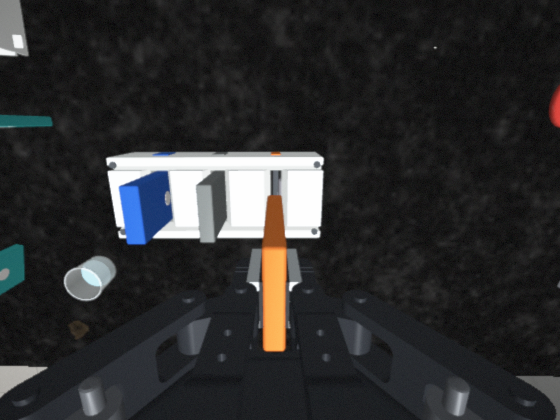

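Emit:
jog_arm(motion=[[0, 0, 0.13, 3, 0, 0, 0], [0, 0, 0.13, 6, 0, 0, 0], [0, 0, 0.13, 7.5, 0, 0, 0], [0, 0, 0.13, 7.7, 0, 0, 0], [0, 0, 0.13, 7.7, 0, 0, 0], [0, 0, 0.13, 7.7, 0, 0, 0], [0, 0, 0.13, 7.7, 0, 0, 0]])

```text
t: 17.88
tcp_pos: [0.5228, -0.1683, 0.1429]
tcp_rot: [3.141, -0.002, 0.022]
contact_force: [-0.5, 0.0, -0.2]
opening: 0.108
```

Emit:
jog_arm(motion=[[0, 0, 0, 0.05, 0, 0, 0], [0, 0, 0, 0.05, 0, 0, 0]])

```text
t: 18.12
tcp_pos: [0.5222, -0.168, 0.1415]
tcp_rot: [3.142, -0.0, 0.022]
contact_force: [0.2, 0.9, -0.9]
opening: 0.108
```

```bash
python3 -c "
from h import *
go(.522,-.1668,.117,.023)"
```

```text
t 18.125 shift cm [-0.014 -0.123  2.45 ] rot [ 0.     -0.0002 -0.0013] F [ 0.19  0.89 -0.85] op 0.108 pos [ 0.5222 -0.168   0.1415] rpy [ 3.1416e+00 -2.0000e-04  2.1700e-02]
```

Emit:
jog_arm(motion=[[0, 0, -0.1, 0.1, 0, 0, 0], [0, 0, -0.1, 0.3, 0, 0, 0], [0, 0, -0.1, 0.5, 0, 0, 0], [0, 0, -0.1, 0.7, 0, 0, 0], [0, 0, -0.1, 0.7, 0, 0, 0]])

```text
t: 18.75
tcp_pos: [0.5219, -0.1669, 0.1341]
tcp_rot: [-3.141, 0.001, 0.022]
contact_force: [0.4, -0.5, -1.0]
opening: 0.108
```

```bash
python3 -c "
from h import *
go(.522,-.1668,.117,.023)"
```

```text
t 18.75 shift cm [ 0.007 -0.012  1.706] rot [-0.0002  0.0005 -0.0012] F [ 0.42 -0.55 -1.01] op 0.108 pos [ 0.5219 -0.1669  0.1341] rpy [-3.1414e+00  5.0000e-04  2.1800e-02]
```

Emit:
jog_arm(motion=[[0, 0, 0, 0.3, 0, 0, 0], [0, 0, 0, 0.6, 0, 0, 0], [0, 0, 0, 0.9, 0, 0, 0], [0, 0, 0, 1.2, 0, 0, 0], [0, 0, 0, 1.2, 0, 0, 0]])

```text
t: 19.38
tcp_pos: [0.5218, -0.1669, 0.122]
tcp_rot: [-3.141, 0.001, 0.022]
contact_force: [0.6, 0.5, -1.5]
opening: 0.107
```

Emit:
jog_arm(motion=[[0, 0, 0, 0.2, 0, 0, 0], [0, 0, 0, 0.4, 0, 0, 0], [0, 0, 0, 0.5, 0, 0, 0]])

```text
t: 19.75
tcp_pos: [0.5224, -0.1666, 0.1177]
tcp_rot: [-3.141, -0.001, 0.022]
contact_force: [-0.6, 3.1, 3.2]
opening: 0.11
```

Emit:
jog_arm(motion=[[0, 0, 0, 0.1, 0, 0, 0], [0, 0, 0, 0.2, 0, 0, 0]])

```text
t: 20.0
tcp_pos: [0.5224, -0.1666, 0.1157]
tcp_rot: [-3.141, -0.001, 0.022]
contact_force: [0.2, 4.7, 3.4]
opening: 0.109
```

Emit:
jog_arm(motion=[[0, 0, 0, 0.1, 0, 0, 0], [0, 0, 0, 0.2, 0, 0, 0]])

```text
t: 20.25
tcp_pos: [0.5221, -0.1667, 0.1132]
tcp_rot: [-3.141, 0.0, 0.022]
contact_force: [0.2, 4.3, 2.8]
opening: 0.11
```

Emit:
jog_arm(motion=[[0, 0, 0, 0.1, 0, 0, 0], [0, 0, 0, 0.2, 0, 0, 0]])

```text
t: 20.5
tcp_pos: [0.5218, -0.1667, 0.1109]
tcp_rot: [-3.141, 0.001, 0.022]
contact_force: [0.4, 4.0, 0.5]
opening: 0.107
```

Emit:
jog_arm(motion=[[0, 0, 0, 0.1, 0, 0, 0], [0, 0, 0, 0.2, 0, 0, 0]])

```text
t: 20.75
tcp_pos: [0.5218, -0.1668, 0.1091]
tcp_rot: [-3.141, 0.001, 0.022]
contact_force: [0.1, 4.2, 1.5]
opening: 0.111
```

Emit:
jog_arm(motion=[[0, 0, 0, 0.1, 0, 0, 0], [0, 0, 0, 0.2, 0, 0, 0]])

```text
t: 21.0
tcp_pos: [0.522, -0.167, 0.1073]
tcp_rot: [-3.141, 0.0, 0.022]
contact_force: [-0.5, 5.2, 0.9]
opening: 0.109
```

Emit:
jog_arm(motion=[[0, 0, 0, 0.1, 0, 0, 0], [0, 0, 0, 0.15, 0, 0, 0]])

```text
t: 21.25
tcp_pos: [0.5221, -0.167, 0.1058]
tcp_rot: [-3.142, 0.0, 0.022]
contact_force: [0.4, 5.1, 1.1]
opening: 0.109
```

Emit:
jog_arm(motion=[[0, 0, 0, 0.1, 0, 0, 0], [0, 0, 0, 0.15, 0, 0, 0]])

```text
t: 21.5
tcp_pos: [0.5222, -0.167, 0.1043]
tcp_rot: [-3.142, -0.0, 0.022]
contact_force: [-0.2, 4.7, 0.7]
opening: 0.107
```

Emit:
jog_arm(motion=[[0, 0, 0, 0.1, 0, 0, 0], [0, 0, 0, 0.1, 0, 0, 0]])

```text
t: 21.75
tcp_pos: [0.5222, -0.167, 0.1033]
tcp_rot: [-3.142, -0.0, 0.022]
contact_force: [0.5, 4.2, 0.8]
opening: 0.109
```

Emit:
jog_arm(motion=[[0, 0, 0, 0.1, 0, 0, 0], [0, 0, 0, 0.1, 0, 0, 0]])

```text
t: 22.0
tcp_pos: [0.5222, -0.167, 0.1023]
tcp_rot: [-3.142, -0.0, 0.022]
contact_force: [0.4, 5.1, -0.1]
opening: 0.105
```

Emit:
jog_arm(motion=[[0, 0, 0, 0.1, 0, 0, 0], [0, 0, 0, 0.1, 0, 0, 0]])

```text
t: 22.25
tcp_pos: [0.5221, -0.167, 0.1013]
tcp_rot: [-3.142, -0.0, 0.022]
contact_force: [-0.5, 4.7, 1.4]
opening: 0.11
```

Emit:
jog_arm(motion=[[0, 0, 0, 0.1, 0, 0, 0], [0, 0, 0, 0.1, 0, 0, 0]])

```text
t: 22.5
tcp_pos: [0.5221, -0.167, 0.1003]
tcp_rot: [-3.142, 0.0, 0.022]
contact_force: [-0.3, 4.7, -0.5]
opening: 0.111
```

Emit:
jog_arm(motion=[[0, 0, 0, 0.1, 0, 0, 0], [0, 0, 0, 0.1, 0, 0, 0]])

```text
t: 22.75
tcp_pos: [0.5221, -0.167, 0.0993]
tcp_rot: [-3.142, 0.0, 0.022]
contact_force: [1.7, 4.7, 0.7]
opening: 0.108
```

Emit:
jog_arm(motion=[[0, 0, 0, 0.1, 0, 0, 0], [0, 0, 0, 0.1, 0, 0, 0]])

```text
t: 23.0
tcp_pos: [0.5221, -0.167, 0.0983]
tcp_rot: [-3.142, 0.0, 0.022]
contact_force: [1.0, 4.0, 0.8]
opening: 0.108
```

Emit:
jog_arm(motion=[[0, 0, 0, 0.1, 0, 0, 0], [0, 0, 0, 0.1, 0, 0, 0]])

```text
t: 23.25
tcp_pos: [0.5221, -0.167, 0.0973]
tcp_rot: [-3.142, 0.0, 0.022]
contact_force: [-0.4, 4.4, -0.1]
opening: 0.109
```

Emit:
jog_arm(motion=[[0, 0, 0, 0.1, 0, 0, 0], [0, 0, 0, 0.1, 0, 0, 0]])

```text
t: 23.5
tcp_pos: [0.5221, -0.167, 0.0963]
tcp_rot: [-3.142, 0.0, 0.022]
contact_force: [0.8, 5.8, 0.1]
opening: 0.11
```

Emit:
jog_arm(motion=[[0, 0, 0, 0.1, 0, 0, 0], [0, 0, 0, 0.1, 0, 0, 0]])

```text
t: 23.75
tcp_pos: [0.5221, -0.167, 0.0952]
tcp_rot: [-3.142, 0.0, 0.022]
contact_force: [0.0, 4.0, 1.0]
opening: 0.109
```

Emit:
jog_arm(motion=[[0, 0, 0, 0.1, 0, 0, 0], [0, 0, 0, 0.1, 0, 0, 0]])

```text
t: 24.0
tcp_pos: [0.5221, -0.167, 0.0943]
tcp_rot: [-3.142, 0.0, 0.022]
contact_force: [0.4, 5.1, 0.7]
opening: 0.109
```

Emit:
jog_arm(motion=[[0, 0, 0, 0.1, 0, 0, 0], [0, 0, 0, 0.1, 0, 0, 0]])

```text
t: 24.25
tcp_pos: [0.5221, -0.167, 0.0932]
tcp_rot: [-3.142, 0.0, 0.022]
contact_force: [-0.1, 5.3, 0.2]
opening: 0.109
```

Emit:
jog_arm(motion=[[0, 0, 0, 0.1, 0, 0, 0], [0, 0, 0, 0.1, 0, 0, 0]])

```text
t: 24.5
tcp_pos: [0.5221, -0.1669, 0.0922]
tcp_rot: [-3.142, 0.0, 0.022]
contact_force: [-0.1, 5.5, -0.0]
opening: 0.112
```

Emit:
jog_arm(motion=[[0, 0, 0, 0.1, 0, 0, 0], [0, 0, 0, 0.1, 0, 0, 0]])

```text
t: 24.75
tcp_pos: [0.5221, -0.167, 0.0913]
tcp_rot: [-3.142, 0.0, 0.022]
contact_force: [0.5, 5.2, 1.0]
opening: 0.109
```

Emit:
jog_arm(motion=[[0, 0, 0, 0.1, 0, 0, 0], [0, 0, 0, 0.1, 0, 0, 0]])

```text
t: 25.0
tcp_pos: [0.5221, -0.167, 0.0903]
tcp_rot: [-3.142, 0.0, 0.022]
contact_force: [0.4, 5.1, 0.9]
opening: 0.109
```

Emit:
jog_arm(motion=[[0, 0, 0, 0.1, 0, 0, 0], [0, 0, 0, 0.1, 0, 0, 0]])

```text
t: 25.25
tcp_pos: [0.5221, -0.167, 0.0893]
tcp_rot: [3.142, 0.0, 0.022]
contact_force: [0.2, 4.7, 0.6]
opening: 0.114
```

Emit:
jog_arm(motion=[[0, 0, 0, 0.1, 0, 0, 0], [0, 0, 0, 0.1, 0, 0, 0]])

```text
t: 25.5
tcp_pos: [0.5222, -0.167, 0.0886]
tcp_rot: [3.142, 0.0, 0.022]
contact_force: [-0.1, 5.7, 2.3]
opening: 0.112
```

Emit:
jog_arm(motion=[[0, 0, 0, 0.1, 0, 0, 0], [0, 0, 0, 0.1, 0, 0, 0]])

```text
t: 25.75
tcp_pos: [0.5222, -0.167, 0.0879]
tcp_rot: [3.142, -0.0, 0.022]
contact_force: [-1.1, 5.6, 4.1]
opening: 0.113
```

Contact on the cushion.

Emit:
jog_arm(motion=[[0, 0, 0, 0.07, 0, 0, 0], [0, 0, 0, 0.07, 0, 0, 0]])

```text
t: 26.0
tcp_pos: [0.5222, -0.167, 0.0877]
tcp_rot: [3.142, 0.0, 0.022]
contact_force: [-2.5, 6.1, 7.1]
opening: 0.107
```

Emit:
jog_arm(motion=[[0, 0, 0, 0.05, 0, 0, 0], [0, 0, 0, 0.05, 0, 0, 0]])

```text
t: 26.25
tcp_pos: [0.5223, -0.167, 0.0876]
tcp_rot: [3.142, -0.0, 0.022]
contact_force: [-3.1, 7.3, 9.6]
opening: 0.111
```

Emit:
jog_arm(motion=[[0, 0, 0, 0.035, 0, 0, 0], [0, 0, 0, 0.035, 0, 0, 0]])

```text
t: 26.5
tcp_pos: [0.5223, -0.167, 0.0876]
tcp_rot: [3.142, -0.0, 0.022]
contact_force: [-3.7, 7.2, 12.3]
opening: 0.108
```

Emit:
jog_arm(motion=[[0, 0, 0, 0, 0, 0, 0], [0, 0, 0, 0, 0, 0, 0], [0, 0, 0, 0, 0, 0, 0], [0, 0, 0, 0, 0, 0, 0], [0, 0, 0, 0, 0, 0, 0], [0, 0, 0, 0, 0, 0, 0]])

```text
t: 27.25
tcp_pos: [0.5223, -0.167, 0.0876]
tcp_rot: [3.142, -0.0, 0.022]
contact_force: [-4.6, 6.0, 12.2]
opening: 0.108
```

Emit:
jog_arm(motion=[[35, 0, 0, 0, 0, 0, 0], [35, 0, 0, 0, 0, 0, 0], [35, 0, 0, -0.2, 0, 0, 0], [35, 0, 0, -0.2, 0, 0, 0]])

```text
t: 27.75
tcp_pos: [0.5222, -0.1673, 0.0879]
tcp_rot: [3.141, -0.0, 0.022]
contact_force: [-0.1, -0.4, -0.1]
opening: 0.35
```

Emit:
jog_arm(motion=[[35, 0, 0, -2, 0, 0, 0], [35, 0, 0, -6, 0, 0, 0], [35, 0, 0, -11, 0, 0, 0], [35, 0, 0, -14, 0, 0, 0], [35, 0, 0, -14, 0, 0, 0], [35, 0, 0, -14, 0, 0, 0]])

```text
t: 28.5
tcp_pos: [0.5215, -0.1668, 0.2267]
tcp_rot: [-3.141, 0.001, 0.022]
contact_force: [0.2, 0.5, 0.1]
opening: 0.354
```

```bash
python3 -c "
from h import *
f=grab('wrist','z');tops(f,'blue');tops(f,'orange');go(.5,-.1,.2,.0);grab('side','z')"
```

```text
blue [147. 204.] ztop 0.1132 mean [ 0.521  -0.0511  0.1131] rect [520.4 -50.3] [50.2 16.2] 0.0 1120
orange [551. 105.] ztop 0.0076 mean [ 0.62   -0.4666  0.0074] rect [ 620.6 -468.4] [49.9 18.3] 18.5 460
orange [273. 198.] ztop 0.1028 mean [ 0.5285 -0.1654  0.1027] rect [ 523.4 -165.8] [49.5  8. ] 1.5 440
t 28.55 shift cm [-1.954 -6.704  2.61 ] rot [-0.001   0.0028  0.0218] F [ 0.44  0.32 -0.92] op 0.348 pos [ 0.5211 -0.1666  0.226 ] rpy [-3.1406e+00  2.8000e-03  2.1800e-02]
```

View pics/wrist_z.png

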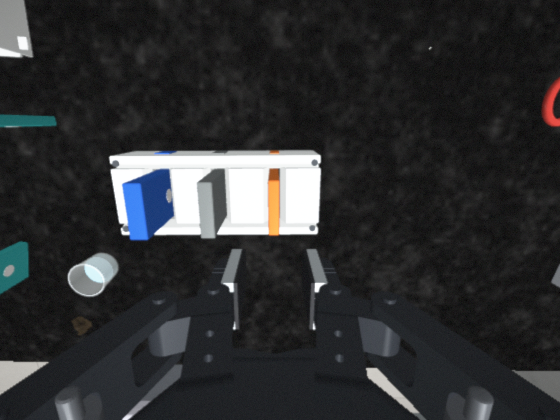

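View pics/side_z.png

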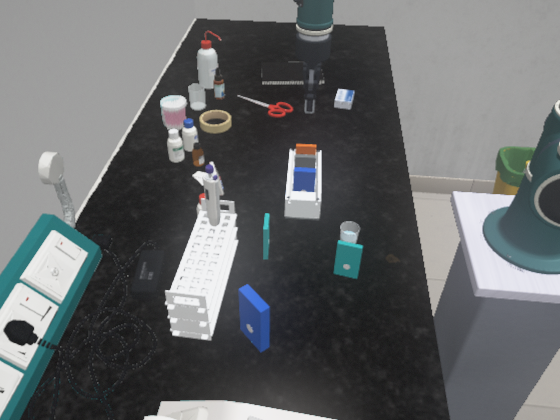

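Both plates stand in their slots. In the wrist view blue is at (147,204) and orange at (273,198), and nothing else has moved. The gripper is clear of everything, so I'm handing the job in.

```bash
python3 -c "
from plant import r
print(r.close_job())"
```

```text
the job is handed in; nothing more can be done
None
```

Both plates are back in their own slots, the thick blue one first and then the thin orange one, and I handed the job in at about 28.6 s of the 67 s allowed. I fed each plate past the cheek and lowered it in small steps. When I felt it stop, I held it down for about 0.75 s and then let go.

| Plate | Wrist force while holding (N) | Estimated force on step (N) | Felt stop, below magazine top (mm) | Plate top after release (mm over bench) | Foot depth from camera (mm) |
|---|---|---|---|---|---|
| Blue (thick) | 11–12 | about 10 | 36.9 | 113.2 | 36.8 |
| Orange (thin) | about 12 | about 10 | 47.4 | 102.8 | 47.2 |

- **Force on the step:** this is the wrist reading less roughly 3 N of cheek drag and allowing about 1 N for the plate's weight. The highest vertical reading I saw was 12.3 N, against the 25 N that would crack a plate.
- **Orange depth:** 47.4 mm is just past the 47 mm end of the range. That fits a deep step with the cushion pressed down, and the wrist view agreed within 0.2 mm.
- **Cheek drag:** I measured only about 2–4 N, less than the 6 N given for the nose. Both plates also pushed sideways with a steady 4–7 N while going in.
- **Other things:** the last pictures show the cup, the look-alikes and the grey plate where they were, and the gripper well clear of everything.

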